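# Start the honing wheel: extractor, enable, hold to run

## Robot

A 6-joint arm with a two-finger parallel gripper is mounted at the origin on the work surface. World frame = base frame: x ahead of the robot, y to its left, z up, the work surface at z = 0. Lengths are in m, angles in degrees, forces in N, time in s.
With the tool pointing down it reaches from about 0.4 to 0.825 m from the base axis. Payload 7 kg.
Tool frame: the origin (TCP) lies at the very end of the fingers, on their centre line; the grasp point (between the pads) lies r.pinch_z behind it (r.pinch_z is the distance from the TCP to the grasp point, in m); z points along the fingers, y is the direction in which the jaws open and shut (so a half turn about z gives the same grasp; the last joint's range is limited). The gripper opens to 88 mm and grips with 3 to 60 N. Pads are 19 mm wide; open, the fingers measure 130 mm over their backs; the gripper's body (78 mm by 193 mm) begins 47 mm behind the grasp point.
Start: joints at [-46.633, 20.546, 0.682, 0, -70.136, -16.507], TCP at [0.305, -0.602, 0.227] pointing down, gripper open.
Joint ranges: [-176.03, 176.03], [-82.01, 121.73], [-58.28, 71.71], [-173.87, 95.51], [-174.79, -0.11], [-173.66, 173.66]. Speed limits (degrees/s): [136.94, 136.94, 172.46, 180, 180, 180].

## Interface

Orientations are given as [roll, pitch, yaw] about the fixed x, y, z axes, in that order (R = Rz(yaw) Ry(pitch) Rx(roll)).
In Python, from plant import r gives the robot as it stands. The module is installed in compiled form; this text tells all that it offers.
- The arm moves only by the tool servo_tool, never from a script. Its argument "steps" is a list of rows, each a list of 5 numbers: the finger opening in cm, from 0 to 8.76, then the shift along the tool's x, y, z in cm, then the turn about the tool's z in degrees. In form: [[fingers, x, y, z, spin], ...]. A call has 1 to 8 rows; each row shifts and turns the commanded pose from where the row before left it, along the tool's axes as they then stand; what a row does not reach is not made up. A row lasts 1/8 s, in which the tool goes at most 62.5 mm and 10.7 degrees, less where a joint would pass 70% of its speed; a pose out of reach is approached as far as the arm can. A call with a gripper value outside its range is refused whole. The fingers move at their own pace and stop on an object; "squeeze" is the grip in N (left out, the last holds). Time passes only in rows, so rows that do not move let the fingers close. It gives the time, the measured TCP pose, the force and the opening at its end, in the units of the state.
- r.get_state(): the state, without advancing time (a new reading comes with each control period).
- r.capture(name): name is "scene" or "top"; returns the picture (420x560x3 uint8, red, green, blue); there is no depth.
- r.calibration(name): a dict with "K" (3x3 intrinsics, pixels), "rvec" (rotation vector, rad) and "tvec" (3), from world to camera coordinates, as OpenCV has them. Camera axes: x right, y down, z forward; pixel columns grow to the right and rows downward; lengths in m; the calibration is good to about 2 mm. A picture is of the moment at which its call begins. calibration takes no time and is no camera call.
- r.close_job(): hands the job in, once; it reports no verdict.
The state is a dict: "time_s": time; "joints": joint angles; "qd": joint speeds; "joint_torque": joint torques, N m; "tcp_pos": TCP position; "eef_rot": TCP orientation; "contact_force": force on the tool from outside, world axes, zero at the start; "moment": the same for the moment, N m; "gripper_width": finger opening in m.
Only numpy, scipy, OpenCV 4.12 (cv2) and the standard library are available. Lean on these libraries where they do the work, as an engineer would, in place of code of your own. Each camera call takes 0.05 s, during which the arm holds its last target.

## Task

Run up the honing wheel, pressing the switches in this order: push down the raised far end of the rocker on the dust-extractor box until it is tipped fully over, then push the square enable key on the three-button drive box fully home (it stays in), and last press the round flat run key well down and keep it held down: the program finishes while the fingers are still holding the run key down. Do not press the mushroom stop button or press anything out of order, and leave the loose tools, tin, jar and bottle where they are; nothing is picked up.

Things in the scene. Friction and masses are not known exactly. Their poses are not given: they have to be found in the camera images.
- extractor_box: switch box of the dust extractor, screwed down: plain grey box 110 mm (its x) x 150 mm (its y) x 55 mm high, with one wide rocker in its lid; origin under its centre, z up; its x points away from the robot within 23 degrees
- rocker (a joint): rocker switch on the extractor box, an off-white plate 66 mm long (along the box's x) and 30 mm wide, its centre at x = 0, y = -38 mm of the box, pivoted across its middle, the centre of its top face about 70 mm above the bench. rad: near 0 = off (the end towards the box's +x stands up, its slope 11 degrees), 0.40 = fully tipped over, that end down. It may start up to 0.08 over. It stays where it is left and needs about 2 to 4 N at its end
- rocker_raised (a point): point on the top face of the rocker, on its middle line, 24 mm from the pivot towards the end that stands up when off; it moves down about 10 mm, from about 75 to about 65 mm above the bench, as the rocker is tipped fully over
- drive_box: control box of the honing wheel's drive, screwed down: grey box 90 mm (its x) x 200 mm (its y) x 60 mm high, with three push buttons in a row along its y, 62 mm apart: square key at y = +62 mm, mushroom stop at y = 0, round flat key at y = -62 mm; origin under its centre, z up; its x points away from the robot within 23 degrees
- enable_key (a joint): square enable key, 32 x 32 mm, off-white. m: 0 = out (its top 76 mm above the bench), 0.008 = fully home (68 mm). It has no spring: it needs about 4 N and stays where it is pushed
- enable_top (a point): centre of the top face of the square enable key; moves with it
- run_key (a joint): round flat run key. m: 0 = out (its top 76 mm above the bench), 0.008 = fully down (68 mm). Sprung: 1.5 N starts it, 5 N brings it fully down, and it comes back up when let go
- run_top (a point): centre of the top face of the round run key; moves with it
- run_cap: cap of the round run key, a flat off-white disc 32 mm across on a stem; origin on its axis, 16 mm below its top face; it moves with the key
- stop_key (a joint): mushroom-headed stop button in the middle of the drive box, 46 mm across. m: 0 = out (its top 91 mm above the bench), 0.008 = pressed; sprung
- stop_top (a point): centre of the top of the mushroom stop button
- tin: flat round steel tin, 38 mm across, 26 mm high, standing loose on the lid of the extractor box beside the rocker; origin under its centre
- gouge: carving gouge, 180 mm long, lying on the bench in front of the drive box; handle 24 mm thick; origin under its middle, y along it
- short_gouge: carving gouge, 150 mm long, lying on the bench behind the extractor box; handle 24 mm thick; origin under its middle, y along it
- mallet: carver's round mallet, 72 mm across, standing on its head with the handle up, 210 mm high; origin under its centre
- glue_bottle: plastic glue bottle, 60 mm across, 120 mm high, standing upright; origin under its centre
- wax_jar: small glass jar with a metal lid, 44 mm across, 60 mm high, standing between the two boxes; origin under its centre
- moulding: short piece of carved wooden moulding, 45 x 130 mm, 34 mm high, lying on the bench; origin under its centre
Not all that is in view belongs to the job. What is shaped like the extractor_box but pink is not meant. What is shaped like the drive_box but blue is not meant.

How it is judged:
By the outcome, as a careful person would: the job done as asked, in the order asked, and still so for the second after the job is handed in, while the arm keeps its last pose, push and grip.
It also fails if it takes over 43 s, if anything falls off the work surface, if the arm or the gripper's body presses on something with over 40 N, if the wrist force passes 120 N, or if a joint passes its speed limit or range.

## Working session

There is one attempt and no reset: what is moved stays moved. The work goes in short steps, Python scripts to look and compute and a tool call to move; the robot and the scene stay as the last step left them, time stands still between calls to the robot, and variables do not carry over. Pictures are saved under pics/ and viewed, and the job is handed in when it is done.

Besides the shell and the picture viewer there is one more tool, called after "Call:" as name([rows], argument=value, ...), one row to a line, values as JSON. servo_tool: Moves the arm, as the interface text tells. Its arguments: {"type":"object","properties":{"steps":{"type":"array","items":{"type":"array","items":{"type":"number"}}},"squeeze":{"type":"number"}},"required":["steps"]}

```bash
mkdir -p pics; python3 - <<'E'
from plant import r
import cv2
print(r.get_state(), r.pinch_z)
for n in ("scene","top"):
    im=r.capture(n); cv2.imwrite(f"pics/{n}0.png",im[:,:,::-1])
    c=r.calibration(n); print(n,c)
E
```

```text
{'time_s': 0.0, 'joints': array([-4.66338650e+01,  2.05918293e+01,  6.34449604e-01, -1.93235799e-02,
       -7.01378712e+01, -1.65055385e+01]), 'qd': array([ 0.08897331, -0.09313093,  0.04394751,  0.03370427, -0.04659305,
       -0.02636766]), 'joint_torque': array([-2.31527352e-03, -5.82722068e+01,  2.93053865e+01,  6.99752927e+00,
        6.80784593e-03, -1.58754528e-04]), 'tcp_pos': array([ 0.30471152, -0.60175442,  0.2256259 ]), 'eef_rot': array([ 1.79903513e+02, -9.64714458e-03, -1.53145976e+02]), 'contact_force': array([ 1.00677612, -0.2990203 , -0.57709138]), 'moment': array([ 0.02136544,  0.06340954, -0.00356271]), 'gripper_width': 0.0877685479074338} 0.0188
scene {'K': array([[399.17657753,   0.        , 271.09302814],
       [  0.        , 399.17657753, 213.57912804],
       [  0.        ,   0.        ,   1.        ]]), 'rvec': array([ 2.12154858,  0.86498817, -0.38789619]), 'tvec': array([-0.34785   , -0.17501643,  1.38900929])}
top {'K': array([[504.24931405,   0.        , 272.53793092],
       [  0.        , 504.24931405, 203.62738587],
       [  0.        ,   0.        ,   1.        ]]), 'rvec': array([ 2.18196629, -2.13098106,  0.15287991]), 'tvec': array([-0.00954975,  0.52256187,  1.62413703])}
```

View pics/scene0.png

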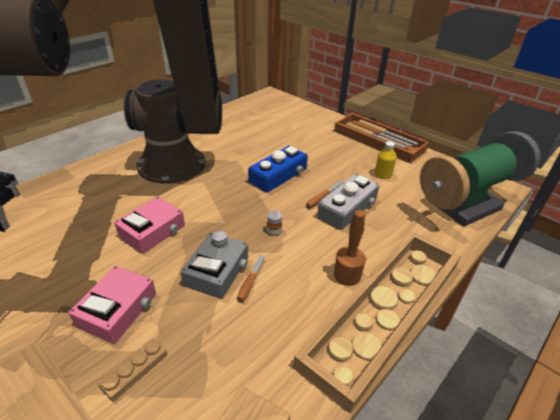

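View pics/top0.png

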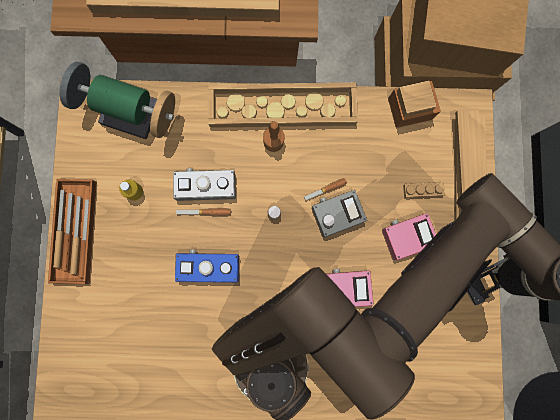

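The scene view shows the grey extractor at (215,262) and the grey drive box at (348,198). In the top view they are at (340,213) and (204,184). The candidates are two pink rocker boxes (top 412,237 and 350,288), a blue drive box (207,267) and the two grey ones. The grey ones fit the description; I'll confirm them in enlarged crops.

```bash
python3 - <<'E'
import cv2, numpy as np
t=cv2.imread("pics/top0.png"); s=cv2.imread("pics/scene0.png")
a=cv2.resize(t[170:250,300:380],None,fx=5,fy=5,interpolation=cv2.INTER_CUBIC)
b=cv2.resize(t[150:230,165:245],None,fx=5,fy=5,interpolation=cv2.INTER_CUBIC)
cv2.imwrite("pics/topcrop.png",np.hstack([a,b]))
a=cv2.resize(s[220:300,175:255],None,fx=5,fy=5,interpolation=cv2.INTER_CUBIC)
b=cv2.resize(s[160:240,305:385],None,fx=5,fy=5,interpolation=cv2.INTER_CUBIC)
cv2.imwrite("pics/scenecrop.png",np.hstack([a,b]))
E
```

```text
(no output)
```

View pics/topcrop.png

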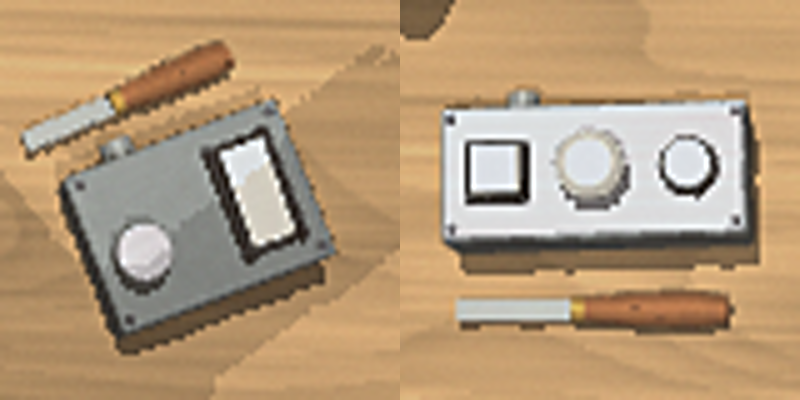

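View pics/scenecrop.png

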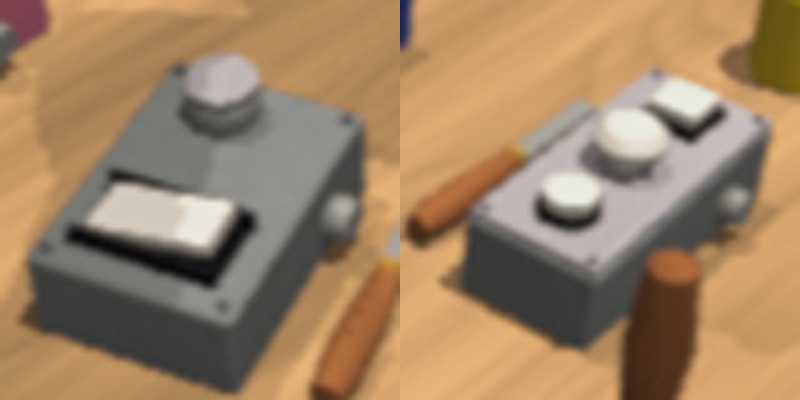

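```bash
cat > h.py <<'E'
import cv2, numpy as np
from plant import r
P={}
for n in ("scene","top"):
    c=r.calibration(n); R=cv2.Rodrigues(c["rvec"])[0]; P[n]=c["K"]@np.c_[R,c["tvec"]]
def tri(t,s):
    X=cv2.triangulatePoints(P["top"],P["scene"],np.array(t,float).T,np.array(s,float).T); X=(X[:3]/X[3]).T
    e=[]
    for n,u in(("top",t),("scene",s)):
        q=np.c_[X,np.ones(len(X))]@P[n].T; e.append(np.linalg.norm(q[:,:2]/q[:,2:]-np.array(u),axis=1))
    return X,np.array(e).T
def proj(n,X):
    q=np.c_[X,np.ones(len(X))]@P[n].T; return q[:,:2]/q[:,2:]
E
cat > m.py <<'E'
from h import *
np.set_printoptions(precision=4,suppress=True)
f=lambda a,ox,oy:(np.array(a,float)+.5)/5-.5+[ox,oy]
et=f([(80,186),(270,108),(322,244),(129,320),(218,145),(262,138),(298,238),(255,250)],300,170)
es=f([(347,119),(224,307),(47,247),(178,70),(237,205),(210,250),(85,222),(117,183)],175,220)
X,e=tri(et,es);print("ext screws/rocker corners\n",np.c_[X,e])
print("centre",X[:4].mean(0),"rocker",X[4:].mean(0))
a=X[0]+X[1]-X[2]-X[3];print("yaw x",np.degrees(np.arctan2(a[1],a[0])));a=X[0]+X[3]-X[1]-X[2];print("yaw y",np.degrees(np.arctan2(-a[0],a[1])))
dt=f([(50,118),(337,112),(337,220),(50,230),(95,168),(190,158),(288,165)],165,150)
ds=f([(360,122),(192,262),(85,212),(255,75),(288,100),(230,135),(170,188)],305,160)
X,e=tri(dt,ds);print("drive\n",np.c_[X,e]);print("centre",X[:4].mean(0))
a=X[0]+X[1]-X[2]-X[3];print("yaw x",np.degrees(np.arctan2(a[1],a[0])));a=X[0]+X[3]-X[1]-X[2];print("yaw y",np.degrees(np.arctan2(-a[0],a[1])))
E
python3 m.py
```

```text
ext screws/rocker corners
 [[ 0.5141 -0.1358  0.055   0.5659  1.1631]
 [ 0.5674 -0.2597  0.0575  0.2629  0.5999]
 [ 0.4793 -0.2936  0.0561  0.3367  0.735 ]
 [ 0.4266 -0.1699  0.0543  0.0309  0.0612]
 [ 0.5388 -0.2238  0.0765  0.0378  0.0829]
 [ 0.5461 -0.2511  0.0722  0.6426  1.4394]
 [ 0.4829 -0.2759  0.0623  0.7311  1.587 ]
 [ 0.4741 -0.2487  0.0623  0.5133  1.0915]]
centre [ 0.4969 -0.2147  0.0557] rocker [ 0.5105 -0.2499  0.0683]
yaw x 21.158140368621225
yaw y 23.172156544786098
drive
 [[0.6125 0.3252 0.0572 0.1411 0.2366]
 [0.6211 0.1384 0.0604 0.3891 0.7262]
 [0.5498 0.1359 0.0575 0.1961 0.3543]
 [0.5384 0.3215 0.0578 0.1184 0.1929]
 [0.5782 0.2923 0.0724 0.4036 0.6769]
 [0.5829 0.2288 0.0815 0.239  0.4169]
 [0.5825 0.1676 0.0752 0.3492 0.6289]]
centre [0.5804 0.2303 0.0582]
yaw x 2.4825501057365584
yaw y 3.0732081703185523
```

```bash
cat > go.py <<'E'
import sys,numpy as np
from scipy.spatial.transform import Rotation as R
from plant import r
s=r.get_state(); x,y,z,yaw=map(float,sys.argv[1:])
Rm=R.from_euler('xyz',s["eef_rot"],degrees=True).as_matrix()
d=Rm.T@(np.array([x,y,z])-s["tcp_pos"])*100
print("t",s["time_s"],"tcp",s["tcp_pos"].round(4),"rot",s["eef_rot"].round(2),"F",s["contact_force"].round(1))
print("delta cm",d.round(2),"spin",round(-((yaw-s["eef_rot"][2]+180)%360-180),1), "w",s["gripper_width"])
E
python3 go.py 0.5335 -0.2408 0.12 -157.7
```

```text
t 0.1 tcp [ 0.3047 -0.6018  0.2257] rot [ 1.7991e+02 -1.0000e-02 -1.5315e+02] F [ 1.2 -0.1 -0.7]
delta cm [-36.72  21.86  10.6 ] spin 4.6 w 0.08749421769387145
```

Call:
servo_tool([
  [0,-3.5,2.1,0.5,0],
  [0,-4,2.4,0.5,0],
  [0,-4,2.4,0.5,0],
  [0,-4,2.4,0.5,0],
  [0,-4,2.4,0.5,0],
  [0,-4,2.4,0.5,0],
  [0,-4,2.4,0.5,0],
  [0,-4,2.4,0.5,4.6],
], squeeze=20)

```text
time_s: 1.1
tcp_pos: [0.501, -0.2897, 0.1862]
eef_rot: [180.0, -0.0, -157.8]
contact_force: [1.0, -1.0, -0.1]
gripper_width: 0.0134
```

```bash
python3 go.py 0.5335 -0.2408 0.10 -157.7
```

```text
t 1.1 tcp [ 0.501  -0.2897  0.1862] rot [ 1.7998e+02 -2.0000e-02 -1.5783e+02] F [ 1.  -1.  -0.1]
delta cm [-4.86  3.3   8.62] spin -0.1 w 0.01344511103208668
```

Call:
servo_tool([
  [0,-2.4,1.6,2,0],
  [0,-2.4,1.7,2,0],
  [0,0,0,2.5,0],
  [0,0,0,1.5,0],
  [0,0,0,0,0],
])

```text
time_s: 1.72
tcp_pos: [0.5315, -0.2426, 0.1054]
eef_rot: [179.9, -0.1, -157.8]
contact_force: [0.5, -0.1, 0.1]
gripper_width: 0.0004
```

```bash
python3 go.py 0.5335 -0.2408 0.08 -157.7;python3 - <<'E'
from h import *
t=r.capture("top")[:,:,::-1]; s=r.capture("scene")[:,:,::-1]
a=cv2.resize(t[170:250,300:380],None,fx=5,fy=5,interpolation=cv2.INTER_CUBIC)
b=cv2.resize(s[200:300,165:265],None,fx=4,fy=4,interpolation=cv2.INTER_CUBIC)
cv2.imwrite("pics/p1.png",np.hstack([a,b]))
E
```

```text
t 1.725 tcp [ 0.5315 -0.2426  0.1054] rot [ 1.7993e+02 -1.3000e-01 -1.5776e+02] F [ 0.5 -0.1  0.1]
delta cm [-0.26  0.09  2.54] spin -0.1 w 0.0003789697280702101
```

View pics/p1.png

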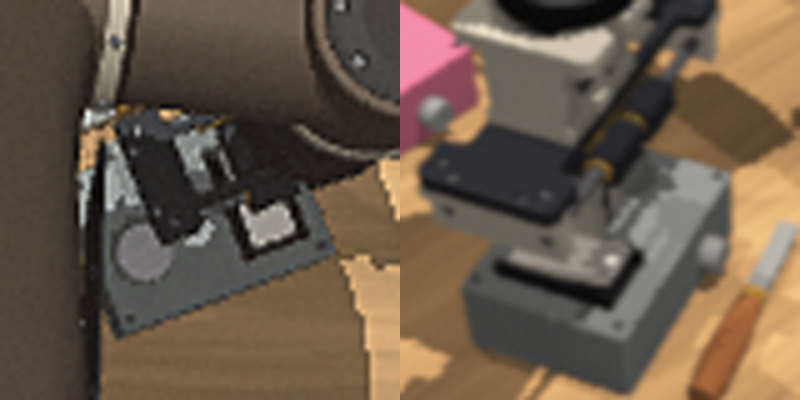

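The fingers stand over the rocker's raised end (scene crop about (610,260)), with the tin clear below the gripper. I'll press now.

Call:
servo_tool([
  [0,-0.2,0.1,1,0],
  [0,0,0,1,0],
  [0,0,0,0.5,0],
  [0,0,0,0.5,0],
  [0,0,0,0.5,0],
  [0,0,0,0,0],
])

```text
time_s: 2.58
tcp_pos: [0.5339, -0.2408, 0.0713]
eef_rot: [180.0, -0.0, -157.7]
contact_force: [0.4, -0.7, 0.7]
gripper_width: 0.0003
```

Call:
servo_tool([
  [0,0,0,0.2,0],
  [0,0,0,0.2,0],
  [0,0,0,0,0],
])

```text
time_s: 2.95
tcp_pos: [0.5344, -0.2408, 0.0677]
eef_rot: [-180.0, 0.0, -157.7]
contact_force: [1.1, 0.1, 2.6]
gripper_width: 0.0005
```

Call:
servo_tool([
  [0,0,0,0.2,0],
  [0,0,0,0,0],
])

```text
time_s: 3.2
tcp_pos: [0.5345, -0.2409, 0.0666]
eef_rot: [-180.0, 0.1, -157.7]
contact_force: [-2.1, 2.7, 10.8]
gripper_width: 0.0006
```

Call:
servo_tool([
  [0,0,0,0.15,0],
  [0,0,0,0,0],
])

```text
time_s: 3.45
tcp_pos: [0.5346, -0.2409, 0.0663]
eef_rot: [-179.9, 0.1, -157.7]
contact_force: [-4.5, 5.2, 20.4]
gripper_width: 0.0005
```

Call:
servo_tool([
  [0,0,0,-2,0],
  [0,0,0,-4,0],
  [0,0,0,-5,0],
  [0,0,0,0,0],
])

```text
time_s: 3.95
tcp_pos: [0.5359, -0.2415, 0.178]
eef_rot: [-179.8, 0.3, -157.7]
contact_force: [-0.1, 0.1, -0.4]
gripper_width: 0.0008
```

```bash
python3 go.py 0.5774 0.2922 0.18 -87.2
```

```text
t 3.95 tcp [ 0.5359 -0.2415  0.178 ] rot [-179.77    0.31 -157.72] F [-0.1  0.1 -0.4]
delta cm [-24.08  47.81  -0.26] spin -70.5 w 0.0007633485938622001
```

Call:
servo_tool([
  [0,-1.5,3,-1,0],
  [0,-2.5,5,-1,0],
  [0,-2.5,5,0,0],
  [0,-2.5,5,0,0],
  [0,-2.5,5,0,0],
  [0,-2.5,5,0,0],
  [0,-2.5,5,0,0],
  [0,-2.5,5,0,0],
])

```text
time_s: 4.95
tcp_pos: [0.5651, 0.1843, 0.193]
eef_rot: [-180.0, -0.1, -157.7]
contact_force: [1.5, -0.8, 0.3]
gripper_width: 0.0002
```

Call:
servo_tool([
  [0,-2.5,5,0,-10],
  [0,-1.5,3,0,-10],
  [0,0,0,0,-10],
  [0,0,0,0,-10],
  [0,0,0,0,-10],
  [0,0,0,0,-10],
  [0,0,0,0,-10],
  [0,0,0,0,0],
])

```text
time_s: 5.95
tcp_pos: [0.5662, 0.2715, 0.1929]
eef_rot: [179.9, -0.1, -87.8]
contact_force: [-0.2, 0.6, -0.3]
gripper_width: 0.0006
```

```bash
python3 go.py 0.5774 0.2922 0.11 -87.2;python3 - <<'E'
from h import *
t=r.capture("top")[:,:,::-1]; s=r.capture("scene")[:,:,::-1]
a=cv2.resize(t[170:250,300:380],None,fx=5,fy=5,interpolation=cv2.INTER_CUBIC)
b=cv2.resize(s[220:300,175:255],None,fx=5,fy=5,interpolation=cv2.INTER_CUBIC)
cv2.imwrite("pics/p2.png",np.hstack([a,b]))
cv2.imwrite("pics/p2s.png",s)
E
```

```text
t 5.95 tcp [0.5662 0.2715 0.1929] rot [ 1.7991e+02 -6.0000e-02 -8.7820e+01] F [-0.2  0.6 -0.3]
delta cm [-2.03 -1.21  8.29] spin -0.6 w 0.0005620536485302733
```

View pics/p2.png

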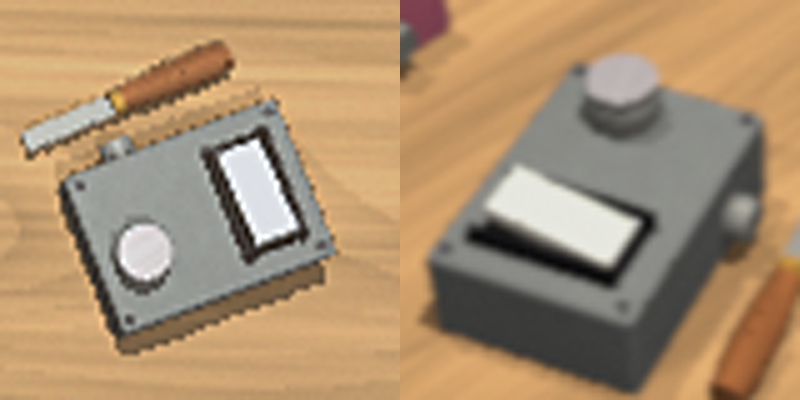

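View pics/p2s.png

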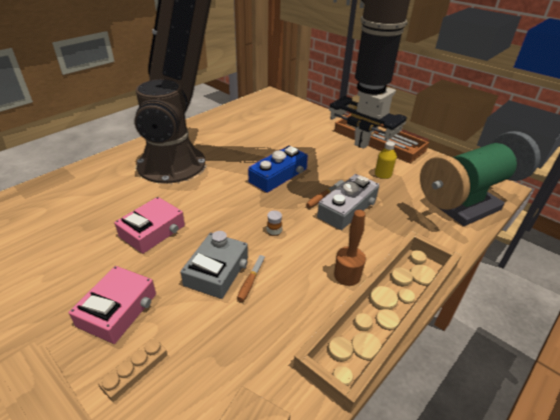

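The rocker is tipped: its near end is up and its far end (crop 640,245) is down in the recess. The hard stop at z = 66.5 mm agrees, and the tin and gouge haven't moved. Next is the enable key.

Call:
servo_tool([
  [0,-1,-0.6,1.5,-0.6],
  [0,-1,-0.6,2,0],
  [0,0,0,2.5,0],
  [0,0,0,2,0],
  [0,0,0,0,0],
])

```text
time_s: 6.68
tcp_pos: [0.5766, 0.2919, 0.1105]
eef_rot: [179.7, -0.2, -87.2]
contact_force: [-0.5, 0.1, 0.0]
gripper_width: 0.0003
```

```bash
python3 go.py 0.5774 0.2922 0.068 -87.2;python3 - <<'E'
from h import *
t=r.capture("top")[:,:,::-1]; s=r.capture("scene")[:,:,::-1]
a=cv2.resize(t[150:230,165:245],None,fx=5,fy=5,interpolation=cv2.INTER_CUBIC)
b=cv2.resize(s[150:230,315:395],None,fx=5,fy=5,interpolation=cv2.INTER_CUBIC)
cv2.imwrite("pics/p3.png",np.hstack([a,b]))
E
```

```text
t 6.675 tcp [0.5766 0.2919 0.1105] rot [179.75  -0.18 -87.18] F [-0.5  0.1  0. ]
delta cm [-0.04 -0.1   4.25] spin 0.0 w 0.0002789224590063215
```

View pics/p3.png

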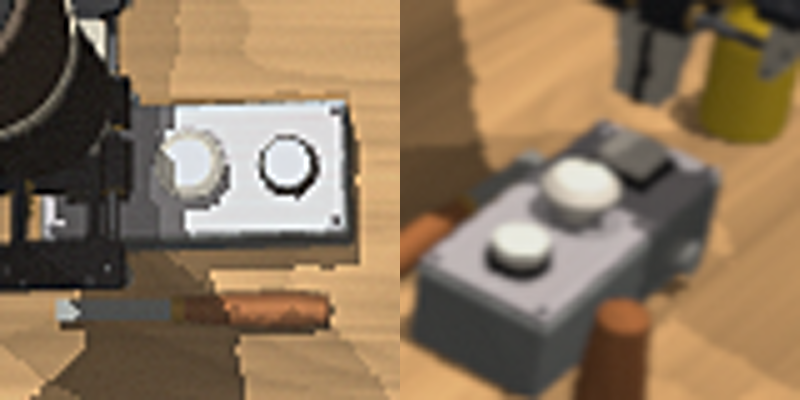

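The fingertips are above the square key (scene crop 640,155) and clear of the mushroom. The bottle is far enough behind.

Call:
servo_tool([
  [0,0,-0.1,1.5,0],
  [0,0,0,1.2,0],
  [0,0,0,0.5,0],
  [0,0,0,0.3,0],
  [0,0,0,0.3,0],
  [0,0,0,0.2,0],
  [0,0,0,0,0],
])

```text
time_s: 7.65
tcp_pos: [0.579, 0.2926, 0.0743]
eef_rot: [-180.0, 0.0, -87.1]
contact_force: [0.9, -0.1, 1.4]
gripper_width: 0.0002
```

Call:
servo_tool([
  [0,0,0,0.2,0],
  [0,0,0,0.2,0],
  [0,0,0,0,0],
])

```text
time_s: 8.02
tcp_pos: [0.579, 0.2926, 0.07]
eef_rot: [-180.0, 0.0, -87.1]
contact_force: [0.3, 1.1, 1.4]
gripper_width: 0.0004
```

Call:
servo_tool([
  [0,0,0,0.15,0],
  [0,0,0,0.1,0],
  [0,0,0,0,0],
])

```text
time_s: 8.4
tcp_pos: [0.579, 0.2926, 0.0682]
eef_rot: [-180.0, 0.0, -87.1]
contact_force: [-0.2, 0.7, 7.8]
gripper_width: 0.0004
```

Call:
servo_tool([
  [0,0,0,0.1,0],
  [0,0,0,0,0],
])

```text
time_s: 8.65
tcp_pos: [0.5791, 0.2926, 0.0681]
eef_rot: [-179.9, 0.0, -87.1]
contact_force: [-4.1, -1.9, 14.1]
gripper_width: 0.0002
```

Call:
servo_tool([
  [0,0,0,0.1,0],
  [0,0,0,0,0],
])

```text
time_s: 8.9
tcp_pos: [0.5791, 0.2927, 0.068]
eef_rot: [-179.9, 0.0, -87.1]
contact_force: [-6.8, -1.9, 19.3]
gripper_width: 0.0006
```

Call:
servo_tool([
  [0,0,0,-2,0],
  [0,0,0,-4,0],
  [0,0,0,-2,0],
  [0,0,0,0,0],
])

```text
time_s: 9.4
tcp_pos: [0.5794, 0.2931, 0.147]
eef_rot: [-179.9, 0.1, -87.1]
contact_force: [0.9, 0.7, 0.2]
gripper_width: 0.0005
```

```bash
python3 go.py 0.5834 0.1684 0.14 -87.2
```

```text
t 9.4 tcp [0.5794 0.2931 0.147 ] rot [-1.7988e+02  1.1000e-01 -8.7140e+01] F [0.9 0.7 0.2]
delta cm [12.47  0.22  0.67] spin 0.1 w 0.0004610205229078943
```

Call:
servo_tool([
  [0,3.5,0.1,0,0],
  [0,5,0.1,0,0],
  [0,4,0,0,0],
  [0,0,0,0,0],
])

```text
time_s: 9.9
tcp_pos: [0.5821, 0.1648, 0.1441]
eef_rot: [179.9, -0.1, -87.3]
contact_force: [-0.1, 0.7, -0.1]
gripper_width: 0.0005
```

```bash
python3 go.py 0.5834 0.1684 0.08 -87.2;python3 - <<'E'
from h import *
t=r.capture("top")[:,:,::-1]; s=r.capture("scene")[:,:,::-1]
a=cv2.resize(t[150:230,165:245],None,fx=5,fy=5,interpolation=cv2.INTER_CUBIC)
b=cv2.resize(s[150:230,315:395],None,fx=5,fy=5,interpolation=cv2.INTER_CUBIC)
cv2.imwrite("pics/p4.png",np.hstack([a,b]))
E
```

```text
t 9.9 tcp [0.5821 0.1648 0.1441] rot [ 1.7986e+02 -5.0000e-02 -8.7320e+01] F [-0.1  0.7 -0.1]
delta cm [-0.36 -0.17  6.41] spin -0.1 w 0.0005377960004640091
```

View pics/p4.png

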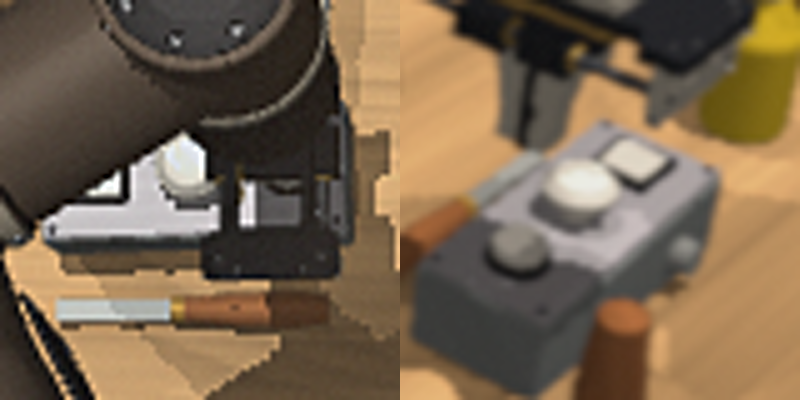

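The square key now sits low on the lid (scene crop 640,160), and the stop button hasn't been touched. I'll press the run key.

Call:
servo_tool([
  [0,-0.3,-0.1,2,0],
  [0,0,0,2,0],
  [0,0,0,1.5,0],
  [0,0,0,0.7,0],
  [0,0,0,0.4,0],
  [0,0,0,0.3,0],
  [0,0,0,0,0],
])

```text
time_s: 10.88
tcp_pos: [0.584, 0.1707, 0.0768]
eef_rot: [-180.0, 0.0, -87.1]
contact_force: [0.4, -0.3, -0.4]
gripper_width: 0.0007
```

Call:
servo_tool([
  [0,0,0,0.2,0],
  [0,0,0,0.2,0],
  [0,0,0,0,0],
])

```text
time_s: 11.25
tcp_pos: [0.5843, 0.1707, 0.0728]
eef_rot: [-180.0, 0.0, -87.1]
contact_force: [0.7, 0.6, 2.8]
gripper_width: 0.0002
```

Call:
servo_tool([
  [0,0,0,0.2,0],
  [0,0,0,0.1,0],
  [0,0,0,0,0],
])

```text
time_s: 11.62
tcp_pos: [0.5843, 0.1707, 0.0697]
eef_rot: [-180.0, 0.0, -87.1]
contact_force: [0.3, 0.3, 4.2]
gripper_width: 0.0006
```

Call:
servo_tool([
  [0,0,0,0.2,0],
  [0,0,0,0.1,0],
  [0,0,0,0,0],
  [0,0,0,0,0],
])

```text
time_s: 12.12
tcp_pos: [0.5843, 0.1708, 0.0681]
eef_rot: [-179.9, 0.0, -87.1]
contact_force: [-2.7, -1.0, 15.0]
gripper_width: 0.0004
```

```bash
python3 go.py 0.5834 0.1684 0.068 -87.2;python3 - <<'E'
from h import *
s=r.capture("scene")[:,:,::-1]
a=cv2.resize(s,(800,600))
b=cv2.resize(s[150:250,305:405],None,fx=4,fy=4,interpolation=cv2.INTER_CUBIC)
b2=cv2.resize(s[210:310,170:270],None,fx=4,fy=4,interpolation=cv2.INTER_CUBIC)
cv2.imwrite("pics/p5.png",np.hstack([b2,b]))
E
```

```text
t 12.125 tcp [0.5843 0.1708 0.0681] rot [-1.7992e+02  1.0000e-02 -8.7110e+01] F [-2.7 -1.  15. ]
delta cm [0.23 0.11 0.01] spin 0.1 w 0.0003891726737222402
```

View pics/p5.png

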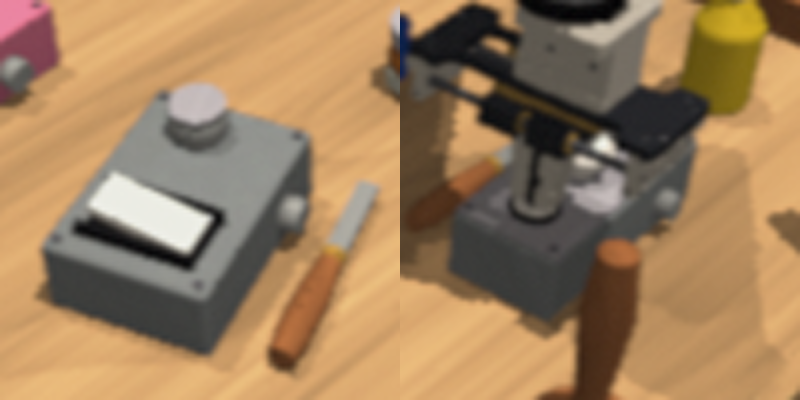

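The fingers hold the run key at its end stop (crop about (535,205)) and the rocker stays tipped. Nothing has been moved.

```bash
python3 -c "
from plant import r
print(r.close_job())"
```

```text
the job is handed in; nothing more can be done
None
```

The job is handed in at about 12 s of the 43 s allowed, with the closed fingers still holding the run key down.

1. **Rocker:** I tipped the grey extractor's rocker fully over. It met a hard stop at a fingertip height of 66.3 mm with 20 N, and the pictures show its far end down.
2. **Enable key:** I pushed the square key home. It stopped at 68.0 mm with 19 N, and it sits low in the later picture.
3. **Run key:** I pressed it to its stop and held it there, at 68.1 mm with 15 N.

**Checks:**
- In the last pictures the tin, the gouge behind the extractor box, the glue bottle and the mallet look undisturbed. I did not look again at the wax jar, the moulding or the second gouge after the run-key press.
- The fingers stayed clear of the mushroom stop throughout.
- The fingers ended about 2.5 mm off the measured centre of the run key, which is well within its 32 mm cap.
- While the rocker and enable key were moving, the force read 1 to 3 N. That is on the low side of the stated 2 to 4 N for the rocker and about 4 N for the key. The hard stops and the pictures still showed full travel, and no other check disagreed.

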